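Roll a valve spool off the tiled ledge into the V-block

ROBOT

A 6-joint arm with a two-finger parallel gripper is mounted at the origin on the work surface. World frame = base frame: x ahead of the robot, y to its left, z up, the work surface at z = 0. Lengths are in mm, angles in degrees, forces in N, time in s.
With the tool pointing down it reaches from about 250 to 775 mm from the base axis. Payload 4 kg.
Tool frame: the origin (TCP) lies at the very end of the fingers, on their centre line; the grasp point (between the pads) lies 19 mm behind it; z points along the fingers, x is the direction in which the jaws open and shut, and the axes are right-handed (so a half turn about z gives the same grasp; the last joint's range is limited). The gripper opens to 85 mm and grips with 20 to 120 N. Pads are 22 mm wide; open, the fingers measure 114 mm over their backs; the gripper's body (76 mm by 85 mm) begins 54 mm behind the grasp point. The pads swing forward as they close: fully open they stand 13 mm farther back than shut.
Start: joints at [60.613, 4.996, 78.535, -0, 96.463, -5.907], TCP at [219.145, 504.473, 231.341] pointing down, gripper open.
Joint ranges: [-177.83, 177.83], [-43.37, 116.18], [15.69, 146.23], [-61.86, 241.86], [9.47, 152.12], [-147.06, 147.06]. Speed limits (degrees/s): [159.86, 159.86, 180, 180, 180, 180].

INTERFACE

Orientations are given as a 3x3 rotation matrix whose columns are the frame's x, y, z axes.
In Python, from rig import ctrl gives the robot as it stands.
- The arm moves only by the tool send_rows, never from a script. Its argument "motion" is a list of rows, each an object of numbers: "tx", "ty", "tz": the shift along the tool's x, y, z in cm; "rx", "ry", "rz": the turn, a rotation vector about the tool's x, y, z in rad; "grip": the opening, from 0 (shut) to 1 (fully open). A call has 1 to 5 rows; each row is the pose to reach, as a shift and turn from the pose commanded when the call began, along the tool's axes at that moment; what a row does not reach only later rows make up. A row lasts 1/8 s, in which the tool goes at most 62.5 mm and 10.7 degrees, less where a joint would pass 70% of its speed; a pose out of reach is approached as far as the arm can. A call with a gripper value outside its range is refused whole. The fingers move at their own pace and stop on an object; "force" is the grip in N (left out, the last holds). Time passes only in rows, so rows that repeat a pose let the fingers close. It gives the time, the measured TCP pose, the force and the opening at its end, in the units of the state.
- ctrl.observe(): the state, without advancing time (a new reading comes with each control period).
- ctrl.capture(name): name is "side" or "top"; returns a dict with "img" (400x640x3 uint8, red, green, blue), "range_z" (400x640 float32, mm along the optical axis (not along the pixel's ray), 0 where there is no reading), "camera_matrix" (3x3 intrinsics, pixels), "D" ([k1, k2, p1, p2, k3] as OpenCV has them; the pictures are not rectified), "R" (3x3) and "t" (3): a world point X has camera coordinates R X + t. Camera axes: x right, y down, z forward; pixel columns grow to the right and rows downward; lengths in mm; the calibration is good to about 2 mm. A picture is of the moment at which its call begins.
- ctrl.hand_in(): hands the job in, once; it reports no verdict.
Trained networks look in the newest picture that a camera, given by its name, has taken for a name from the list of things; names that differ only in an ending like _2 or _b are one class to them, and where a whole thing is asked for, a point or a joint stands for the part that bears it (a point fixed in the world has none). Each returns a list of dicts, best first, with "conf" (0 to 1); they miss things now and then, are a little off and sometimes report something else, mostly with a low value. They report only what shows in the picture. A call takes as long as a camera call. They do not tell look-alikes from the thing itself.
- ctrl.silhouettes(name, camera): "pixels" (400x640 bool, what is visible of it) and "extent" ([left, top, right, bottom] in pixels, round what is visible of it).
The state is a dict: "time_s": time; "qpos": joint angles; "joint_vel": joint speeds; "joint_efforts": joint torques, N m; "ee_pos": TCP position; "orientation": TCP orientation; "contact_force": force on the tool from outside, world axes, zero at the start; "wrist_torque": the same for the moment, N m; "gripper_width": finger opening in mm.
Only numpy, scipy, OpenCV 4.12 (cv2) and the standard library are available. Lean on these libraries where they do the work, as an engineer would, in place of code of your own. Each camera call takes 0.05 s, during which the arm holds its last target.

TASK

Set up the loose spool for checking: with the fingers, roll it over the tiles and off the front edge of the ledge into the V-block, then push it along the groove until its end is up against the end stop. Push only, never lift the spool off its rest, leave the gate shut, and leave the four parts on the beech top where they stand.

Things in the scene. Friction and masses are not known exactly. Their poses are not given: they have to be found in the camera images.
- spool: Loose steel valve spool: a bar 30 mm in diameter, 130 mm long, about 0.6 kg, lying on the tiles roughly parallel to the V-block's groove; rolls freely. Lands 42, 22, 42 mm long, two 12 mm necks between, flat ends. Origin on its axis, half-way along, 60 mm above the bench at the start; own y axis = axis of the bar. (The spools on the rack behind the gate are fixed stock, not part of the job.)
- v_seat (a point): Where the spool's origin lies when it is down in the V and against the stop: 48 mm above the bench. Axes (as the fixed ledge's): x level, square to the groove, towards ledge and gate, away from the robot; y along the groove, to the end stop; z up. Fixed steel V-block: y -75 to +65 mm from here, x -30 to +30 mm, 45 mm tall; 90 degree groove, 36 mm wide at the top, open at its -y end.
- tile_edge (a point): Middle of the front edge of the tiled ledge, on the tiles, 45 mm above the bench; axes as v_seat. The V-block's back touches this edge and its top is flush with the tiles. Tiles reach 190 mm to either side in y and back to the gate at x = +180 mm. The gate stands 52 mm above the tiles, its posts 58 mm; the rack behind it, from x = +200 mm, 44 mm.
- stop_face (a point): Point on the groove-side face of the end stop at the height of the seated spool's axis; axes as v_seat. The stop is a fixed upright steel plate on the +y end of the V-block, 52 mm wide, 10 mm thick, its top 64 mm above the bench (19 mm above the tiles). Pushing the spool along the groove takes about 4 to 9 N.
- gate (a joint): The barred steel gate between the tiles and the spool rack, hinged on an upright post at its +y end. 0 is shut, growing (rad) as it swings open over the tiles towards the V-block; it starts shut.
- ring_lap: Grey cast-iron ring lap lying flat on the bench between the robot and the V-block: 64 mm outside, 31 mm bore, 28 mm tall. Origin: centre of its underside.
- sleeve: Copper-plated sleeve standing on end on the bench: 40 mm outside, 55 mm tall. Origin: centre of its underside.
- plug: Black steel orifice plug standing on the bench: shank 24 mm, collar 36 mm, hexagon head on top, 33 mm tall. Origin: centre of its underside.
- guard_tube: Clear acrylic guard tube standing on end on the bench: 48 mm outside, 85 mm tall. Origin: centre of its underside.
There are look-alikes about, which are no part of the job. Several things have the shape of the spool; the one meant has the colours described above.

How it is judged:
By the outcome, as a careful person would: the job done as asked, in the order asked, and still so for the second after the job is handed in, with the robot touching nothing.
It also fails if it takes over 51 s, if anything falls off the work surface, if the arm or the gripper's body presses on something with over 40 N, if the wrist force passes 120 N, or if a joint passes its speed limit or range.

## Working session

There is one attempt and no reset: what is moved stays moved. The work goes in short steps, Python scripts to look and compute and a tool call to move; the robot and the scene stay as the last step left them, time stands still between calls to the robot, and variables do not carry over. Pictures are saved under pics/ and viewed, and the job is handed in when it is done.

Besides the shell and the picture viewer there is one more tool, called by a JSON object that holds its "api" and its "payload". send_rows: Moves the arm, as the interface text tells. Its arguments: {"type":"object","properties":{"motion":{"type":"array","items":{"type":"object","properties":{"tx":{"type":"number"},"ty":{"type":"number"},"tz":{"type":"number"},"rx":{"type":"number"},"ry":{"type":"number"},"rz":{"type":"number"},"grip":{"type":"number"}}}},"force":{"type":"number"}},"required":["motion"]}

```bash
ls; mkdir -p pics
python3 - <<'E'
from rig import ctrl
import cv2,numpy as np,pickle
s=ctrl.observe()
print(s)
for n in ["side","top"]:
    c=ctrl.capture(n); pickle.dump(c,open(f'{n}0.pkl','wb'))
    cv2.imwrite(f'pics/{n}0.png',c['img'][:,:,::-1])
    print(n,c['camera_matrix'],c['D'],c['R'],c['t'],(c['range_z']>0).mean())
E
```

```text
pics
{'time_s': 0.0, 'qpos': array([ 6.06123026e+01,  5.03799181e+00,  7.86239784e+01,  5.54462900e-04,
        9.64636133e+01, -5.90734173e+00]), 'joint_vel': array([ 0.05778035, -0.11559765,  0.01312023, -0.01735295, -0.04691902,
        0.06464144]), 'joint_efforts': array([-4.48941637e-05, -3.51865661e+01, -3.13273823e+01, -7.51075277e-05,
        1.07310616e-02,  9.53488126e-06]), 'ee_pos': array([218.89626267, 504.02126518, 230.15657431]), 'orientation': array([[ 3.98432454e-01,  9.17197037e-01, -1.08395294e-03],
       [ 9.17195089e-01, -3.98433859e-01, -1.90507753e-03],
       [-2.17921502e-03, -2.35151593e-04, -9.99997598e-01]]), 'contact_force': array([-0.24266781,  0.06617606, -0.05519252]), 'wrist_torque': array([ 0.02113161, -0.05586757,  0.00442428]), 'gripper_width': 85.45784037999857}
side [[409.77638623   0.         320.76182715]
 [  0.         409.77638623 196.45951697]
 [  0.           0.           1.        ]] [-0.05011927  0.          0.          0.          0.        ] [[ 9.43669957e-01 -3.30886973e-01 -9.07001549e-04]
 [-2.24399977e-01 -6.37956128e-01 -7.36652312e-01]
 [ 2.43170027e-01  6.95360187e-01 -6.76271061e-01]] [-507.1500694   139.25441239 1013.18388805] 0.99594921875
top [[451.74050955   0.         323.38956735]
 [  0.         451.74050955 203.18030499]
 [  0.           0.           1.        ]] [-0.01788917  0.          0.          0.          0.        ] [[-0.00494651 -0.99982018 -0.018307  ]
 [-0.98739754  0.00777932 -0.15806826]
 [ 0.15818225  0.0172944  -0.98725847]] [-30.60817584 533.59611909 912.47465814] 0.99592578125
```

View pics/side0.png

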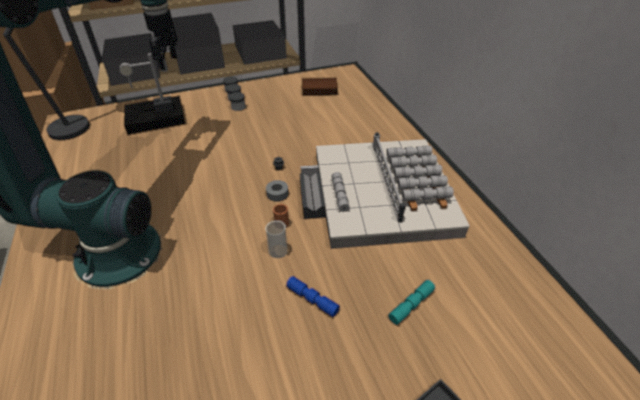

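View pics/top0.png

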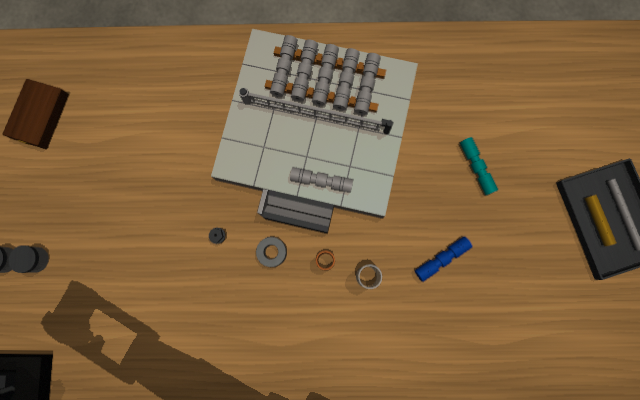

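The side view shows the spool at about (340,190) on the tiles and the V-block at about (312,192). In the top view the spool is at about (321,180), the V-block at about (297,211) with its stop at the left end near (263,203), and the gate runs from (245,97) to (388,127). Next I'll measure with the networks and depth.

```bash
cat > h.py <<'E'
import cv2,numpy as np,pickle
def pts(c,mask):
    v,u=np.nonzero(mask&(c['range_z']>0))
    z=c['range_z'][v,u].astype(float)
    n=cv2.undistortPoints(np.stack([u,v],1).astype(float)[:,None],c['camera_matrix'],c['D'])[:,0]
    P=np.c_[n*z[:,None],z]
    return (P-c['t'])@c['R']   # R^T (P-t)
def proj(c,X):
    return cv2.projectPoints(np.atleast_2d(X).astype(float),cv2.Rodrigues(c['R'])[0],c['t'],c['camera_matrix'],c['D'])[0][:,0]
E
python3 - <<'E'
from rig import ctrl
from h import *
pickle.load
for n in ['top','side']:
    c=pickle.load(open(n+'0.pkl','rb'))
    for k in ['spool','v_seat','tile_edge','stop_face','gate','ring_lap','sleeve','plug','guard_tube']:
        try: r=ctrl.silhouettes(k,n)
        except Exception as e: print(n,k,e); continue
        for i,d in enumerate(r[:6]):
            p=pts(c,d['pixels'])
            print(n,k,round(d['conf'],2),d['extent'],d['pixels'].sum(),p.mean(0).round(0),np.percentile(p,2,axis=0).round(0),np.percentile(p,98,axis=0).round(0))
            pickle.dump(d,open(f's_{n}_{k}_{i}.pkl','wb'))
c=pickle.load(open('top0.pkl','rb'))
cv2.imwrite('pics/topz.png',cv2.resize(c['img'][20:280,200:420,::-1],None,fx=3,fy=3,interpolation=cv2.INTER_CUBIC)[:600] if 0 else cv2.resize(c['img'][80:280,200:420,::-1],(660,600),interpolation=cv2.INTER_CUBIC))
c=pickle.load(open('side0.pkl','rb'))
cv2.imwrite('pics/sidez.png',cv2.resize(c['img'][120:270,250:470,::-1],(792,540),interpolation=cv2.INTER_CUBIC))
E
```

```text
top spool 0.78 [417.3, 239.0, 470.6, 279.7] 748 [ 415. -285.   26.] [ 376. -339.   17.] [ 453. -233.   32.]
top spool 0.71 [288.2, 167.1, 355.4, 193.6] 859 [578. -30.  70.] [556. -91.  45.] [601.  32.  77.]
top spool 0.59 [460.2, 136.2, 496.8, 194.3] 799 [ 618. -371.   24.] [ 559. -402.    0.] [ 677. -341.   31.]
top spool 0.44 [210.6, 26.6, 416.3, 233.1] 28927 [698. -15.  52.] [ 503. -208.   30.] [892. 176.  91.]
top v_seat 0.91 [212.1, 25.8, 415.1, 233.1] 28609 [699. -15.  52.] [ 504. -208.   32.] [891. 174.  91.]
top tile_edge 0.76 [209.8, 28.5, 417.6, 233.9] 28580 [698. -15.  52.] [ 503. -207.   32.] [891. 173.  91.]
top stop_face 0.71 [210.8, 28.1, 417.1, 235.2] 28696 [698. -15.  52.] [ 503. -208.   32.] [891. 173.  91.]
top stop_face 0.4 [316.0, 250.4, 334.6, 272.9] 95 [418. -35.  48.] [395. -55.   5.] [432. -19.  58.]
top gate 0.75 [241.0, 92.1, 382.4, 129.8] 1489 [728.  -8.  70.] [ 692. -147.   43.] [764. 132.  96.]
top ring_lap 0.71 [257.8, 242.3, 289.4, 268.1] 600 [432.  78.  26.] [403.  48.   4.] [460. 109.  32.]
top plug 0.5 [208.5, 227.0, 224.7, 246.6] 237 [467. 195.  27
[... 712 characters left out ...]
0.9, 250.3] 14075 [688. -62.  48.] [ 498. -232.    2.] [871. 167.  89.]
side stop_face 0.7 [298.7, 127.1, 468.3, 250.6] 14147 [688. -61.  48.] [ 498. -232.    2.] [871. 171.  89.]
side stop_face 0.43 [333.2, 170.6, 346.9, 211.1] 474 [578. -39.  66.] [555. -96.  43.] [613.  57.  75.]
side gate 0.77 [370.9, 135.0, 400.8, 211.4] 552 [724. -16.  72.] [ 690. -151.   43.] [759. 128.  95.]
side ring_lap 0.58 [262.3, 181.4, 286.5, 202.8] 413 [431.  70.  20.] [402.  45.  -1.] [460. 104.  30.]
side sleeve 0.59 [272.3, 201.6, 290.0, 227.3] 275 [413. -42.  40.] [393. -59.  11.] [430. -19.  57.]
side guard_tube 0.87 [266.1, 219.3, 287.9, 258.5] 709 [ 377. -132.   50.] [ 355. -151.   -1.] [400. -96.  84.]
```

View pics/topz.png

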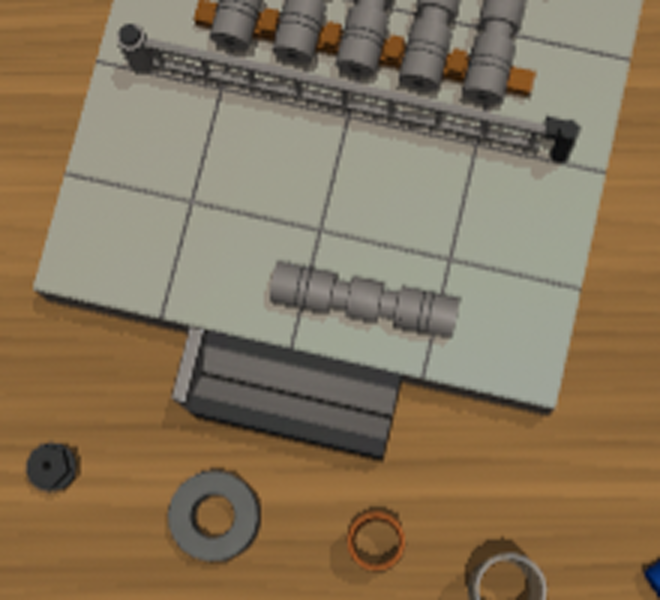

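View pics/sidez.png

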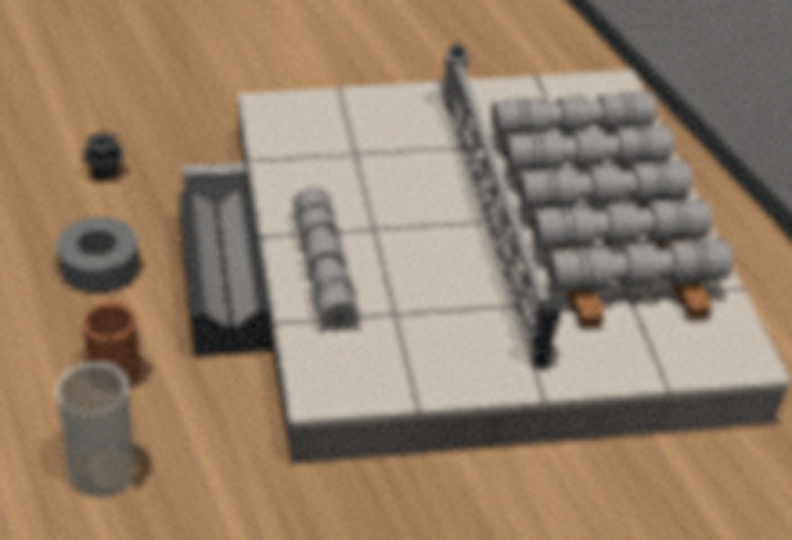

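The zoomed top view shows the groove running from the stop (bright strip at zoomed (188,365)) down and right to its open end at (390,425). The spool is about 30 mm behind the tile edge and shifted toward −y. The tile front edge runs from (36,292) to (552,410). Next I'll fit these precisely.

```bash
cat > m.py <<'E'
from h import *
import sys
from scipy.optimize import least_squares
def edge(c):
    g=cv2.cvtColor(c['img'],cv2.COLOR_RGB2GRAY)
    P=pts(c,np.ones((400,640),bool)); return P
def ray(c,uv,z):
    n=cv2.undistortPoints(np.array(uv,float).reshape(-1,1,2),c['camera_matrix'],c['D'])[:,0]
    d=np.c_[n,np.ones(len(n))]@c['R']; o=-c['R'].T@c['t']
    return o+d*((z-o[2])/d[:,2])[:,None]
def spoolfit(c,box,zlo=50,rad=15,verbose=1):
    P=pts(c,np.ones((400,640),bool))
    m=(abs(P[:,0]-box[0])<box[2])&(abs(P[:,1]-box[1])<box[3])&(P[:,2]>zlo)&(P[:,2]<90)
    P=P[m]
    return P
E
python3 - <<'E'
from m import *
T=pickle.load(open('top0.pkl','rb'));S=pickle.load(open('side0.pkl','rb'))
u=lambda a:[(200+x/3-0.33,80+y/3-0.33) for x,y in a]
print('tile corners top',ray(T,u([(36,291),(553,409)]),45).round(1))
print('vblock: stop back-left top, stop front-left, ',ray(T,u([(174,400),(188,402),(204,333),(190,332)]),64).round(1))
print('v front corners z45', ray(T,u([(382,458),(401,377)]),45).round(1))
us=lambda a:[(250+x/3.6-0.36,120+y/3.6-0.36) for x,y in a]
print('tile corners side',ray(S,us([(240,94),(287,422)]),45).round(1))
print('v open end side',ray(S,us([(192,322),(262,318)]),45).round(1))
for n,c in (('top',T),('side',S)):
    P=spoolfit(c,(578,-32,45,85),zlo=58)
    a=P.mean(0); w,v=np.linalg.eigh(np.cov(P[:,:2].T)); d=v[:,1]; d*=np.sign(d[1])
    s=(P[:,:2]-a[:2])@d; 
    print(n,len(P),a.round(1),'dir',d.round(3),np.degrees(np.arctan2(-d[0],d[1])).round(2),np.percentile(s,[0,1,50,99,100]).round(1),np.percentile(P[:,2],[50,95,99]))
    # cylinder: fit axis xy offset with known radius
    L=P
    def f(p):
        th=p[0];dd=np.array([-np.sin(th),np.cos(th)]);q=np.array([np.cos(th),np.sin(th)])
        lat=(L[:,:2]-a[:2])@q-p[1]; r=np.hypot(lat,L[:,2]-p[2]); return np.minimum(r-15,3) if 0 else r-15
    r=least_squares(f,[np.arctan2(-d[0],d[1]),0,60],loss='soft_l1',f_scale=1)
    th,o,z=r.x; q=np.array([np.cos(th),np.sin(th)]);dd=np.array([-q[1],q[0]])
    s=(P[:,:2]-a[:2])@dd
    mid=(np.percentile(s,.5)+np.percentile(s,99.5))/2
    print(' cyl',np.degrees(th),z,(a[:2]+q*o+dd*mid).round(1),'len',np.ptp(s))
    P=pts(c,np.ones((400,640),bool))
    m=(P[:,2]>40)&(P[:,2]<50)&(abs(P[:,0]-600)<130)&(abs(P[:,1])<230)
    print(' tile z',np.median(P[m][:,2]))
    # tile boundary silhouettes: front edge
E
```

```text
tile corners top [[ 592.3  204.7   45. ]
 [ 504.8 -160.8   45. ]]
vblock: stop back-left top, stop front-left,  [[510.4 101.3  64. ]
 [509.   91.6  64. ]
 [557.1  81.3  64. ]
 [557.9  91.1  64. ]]
v front corners z45 [[471.3 -41.3  45. ]
 [528.2 -55.   45. ]]
tile corners side [[ 594.2  203.6   45. ]
 [ 502.2 -163.6   45. ]]
v open end side [[470.9 -50.6  45. ]
 [519.8 -63.4  45. ]]
top 828 [578.2 -29.8  70.8] dir [0.21  0.978] -12.13 [-64.6 -63.4  -0.2  63.6  64.9] [71.6705503  75.89342528 77.14460332]
 cyl -12.058606843095827 59.23726691633654 [580.5 -30.2] len 129.54636150703502
 tile z 44.94929307658738
side 398 [576.1 -38.6  69.3] dir [0.205 0.979] -11.86 [-58.6 -57.6  -1.7  72.1  74.7] [70.29179012 74.75652461 76.18945514]
 cyl -12.148013187505084 58.17023916348956 [579.3 -31.6] len 133.39856176100085
 tile z 44.01290567160709
```

```bash
cat > w.py <<'E'
import sys,numpy as np
from rig import ctrl
from scipy.spatial.transform import Rotation as Ro
A=np.radians(-13.7); VS=np.array([518.,24.,48.])
EX=np.array([np.cos(A),np.sin(A),0]);EY=np.array([-np.sin(A),np.cos(A),0]);EZ=np.array([0,0,1.])
RT=np.c_[EX,-EY,-EZ]
def loc(p): d=np.array(p)-VS; return np.array([d@EX,d@EY,p[2]])
def go(lx,ly,z):
    s=ctrl.observe(); R=s['orientation']; 
    t=VS+lx*EX+ly*EY; t[2]=z
    print('now loc',loc(s['ee_pos']).round(1),'F',s['contact_force'].round(1),'w',round(s['gripper_width'],1),'t',s['time_s'])
    print('shift cm',(R.T@(t-s['ee_pos'])/10).round(2),'rot',Ro.from_matrix(R.T@RT).as_rotvec().round(3))
if __name__=='__main__': go(*map(float,sys.argv[1:4]))
E
python3 w.py 73 -39 150
python3 - <<'E'
from m import *
from w import loc
for n in ('top','side'):
    c=pickle.load(open(n+'0.pkl','rb'))
    P=pts(c,np.ones((400,640),bool)); L=np.array([loc(p) for p in P])
    m=(L[:,2]>54)&(L[:,2]<70)&(abs(L[:,0])<45)&(L[:,1]>40)&(L[:,1]<100)
    print(n,'stop top',m.sum(),np.percentile(L[m],[3,50,97],axis=0).round(1).tolist())
    m=(L[:,2]<42)&(L[:,2]>22)&(abs(L[:,0])<22)&(L[:,1]>-60)&(L[:,1]<50)
    q=L[m]
    # V fit: z=27+|x-x0| with x0=a+b*y
    from scipy.optimize import least_squares
    r=least_squares(lambda p:q[:,2]-p[2]-abs(q[:,0]-p[0]-p[1]*q[:,1]),[0,0,27],loss='soft_l1')
    print(' V x0,slope,apex',r.x.round(3),len(q),np.percentile(q[:,1],[1,99]).round(1))
    m=(L[:,2]<50)&(L[:,2]>25)&(abs(L[:,0])<25)
    print(' end y',np.percentile(L[m&(L[:,1]<-40)][:,1],1))
E
```

```text
now loc [-404.1  396.   231.4] F [ 0.4  0.8 -0.2] w 85.8 t 1.0
shift cm [-34.76  54.41   8.13] rot [-0.  -0.   1.4]
top stop top 142 [[-24.6, 65.5, 54.9], [-0.0, 69.8, 63.8], [24.3, 75.1, 66.5]]
 V x0,slope,apex [ 7.7200e-01 -2.0000e-03  2.7317e+01] 715 [-58.7  49. ]
 end y -659.3739296974796
side stop top 84 [[-25.7, 63.5, 54.4], [-0.7, 66.7, 61.3], [25.0, 74.1, 65.3]]
 V x0,slope,apex [ 1.0100e-01 -2.0000e-03  2.6294e+01] 316 [-57.7  48. ]
 end y -376.26449103916343
```

The seat frame holds up: V apex at z about 27, stop spanning y 65 to 75, groove angle −13.7°. Now moving above the spool.

{"api": "send_rows", "payload": {"motion": [{"tx": -34.8, "ty": 54.4, "tz": 6, "rz": 1.4, "grip": 1}, {"tx": -34.8, "ty": 54.4, "tz": 6, "rz": 1.4, "grip": 1}, {"tx": -34.8, "ty": 54.4, "tz": 6, "rz": 1.4, "grip": 1}, {"tx": -34.8, "ty": 54.4, "tz": 6, "rz": 1.4, "grip": 1}, {"tx": -34.8, "ty": 54.4, "tz": 6, "rz": 1.4, "grip": 1}]}}

```text
invalid input
```

```bash
python3 w.py 73 -39 150
```

```text
now loc [-404.1  396.   231.4] F [ 0.4  0.8 -0.2] w 85.8 t 1.0
shift cm [-34.76  54.41   8.13] rot [-0.  -0.   1.4]
```

{"api": "send_rows", "payload": {"motion": [{"tx": -3, "ty": 5, "tz": 0.6, "rx": 0, "ry": 0, "rz": 0.16, "grip": 1}, {"tx": -6, "ty": 10, "tz": 1.2, "rx": 0, "ry": 0, "rz": 0.32, "grip": 1}, {"tx": -9, "ty": 15, "tz": 1.8, "rx": 0, "ry": 0, "rz": 0.48, "grip": 1}], "force": 20}}

```text
time_s: 1.38
ee_pos: [321.6, 360.8, 213.3]
orientation: [[0.78, 0.626, 0.001], [0.626, -0.78, 0.0], [0.001, 0.0, -1.0]]
contact_force: [0.8, 1.0, 0.2]
gripper_width: 85.3
```

```bash
python3 w.py 73 -39 150
```

```text
now loc [-270.6  280.7  213.3] F [0.8 1.  0.2] w 85.3 t 1.375
shift cm [-4.43 46.73  6.33] rot [-0.    -0.001  0.916]
```

{"api": "send_rows", "payload": {"motion": [{"tx": -0.6, "ty": 6, "tz": 0.8, "rx": 0, "ry": 0, "rz": 0.17, "grip": 1}, {"tx": -1.2, "ty": 12, "tz": 1.6, "rx": 0, "ry": 0, "rz": 0.34, "grip": 1}, {"tx": -1.8, "ty": 18, "tz": 2.4, "rx": 0, "ry": 0, "rz": 0.51, "grip": 1}, {"tx": -2.4, "ty": 24, "tz": 3.2, "rx": 0, "ry": 0, "rz": 0.68, "grip": 1}, {"tx": -3, "ty": 30, "tz": 4, "rx": 0, "ry": 0, "rz": 0.85, "grip": 1}], "force": 20}}

```text
time_s: 2.0
ee_pos: [487.4, 108.4, 173.4]
orientation: [[0.985, -0.174, 0.001], [-0.174, -0.985, 0.0], [0.001, -0.001, -1.0]]
contact_force: [0.8, 0.5, 0.8]
gripper_width: 85.5
```

```bash
python3 w.py 73 -39 150
```

```text
now loc [-49.8  74.8 173.4] F [0.8 0.5 0.8] w 85.5 t 2.0
shift cm [11.52 12.15  2.35] rot [-0.001 -0.001  0.064]
```

{"api": "send_rows", "payload": {"motion": [{"tx": 4, "ty": 4, "tz": 0.8, "rx": 0, "ry": 0, "rz": 0.02, "grip": 1}, {"tx": 8, "ty": 8, "tz": 1.6, "rx": 0, "ry": 0, "rz": 0.04, "grip": 1}, {"tx": 11.5, "ty": 12.1, "tz": 2.4, "rx": 0, "ry": 0, "rz": 0.064, "grip": 1}, {"tx": 11.5, "ty": 12.1, "tz": 2.4, "rx": 0, "ry": 0, "rz": 0.064, "grip": 1}], "force": 20}}

```text
time_s: 2.5
ee_pos: [580.1, -31.8, 147.7]
orientation: [[0.972, -0.236, -0.002], [-0.236, -0.972, -0.0], [-0.002, 0.001, -1.0]]
contact_force: [-0.6, 0.9, -0.1]
gripper_width: 85.5
```

```bash
python3 - <<'E'
from rig import ctrl
import cv2,pickle
for n in ['side','top']:
    c=ctrl.capture(n); pickle.dump(c,open(f'{n}1.pkl','wb'))
    cv2.imwrite(f'pics/{n}1.png',cv2.resize(c['img'][50:290,180:500,::-1],(800,600)))
E
python3 w.py 73 -39 48
```

```text
now loc [ 72.  -36.6 148.9] F [ 0.5 -0.5  0.1] w 85.3 t 2.6
shift cm [ 0.11  0.25 10.09] rot [-0.001  0.001  0.005]
```

View pics/side1.png

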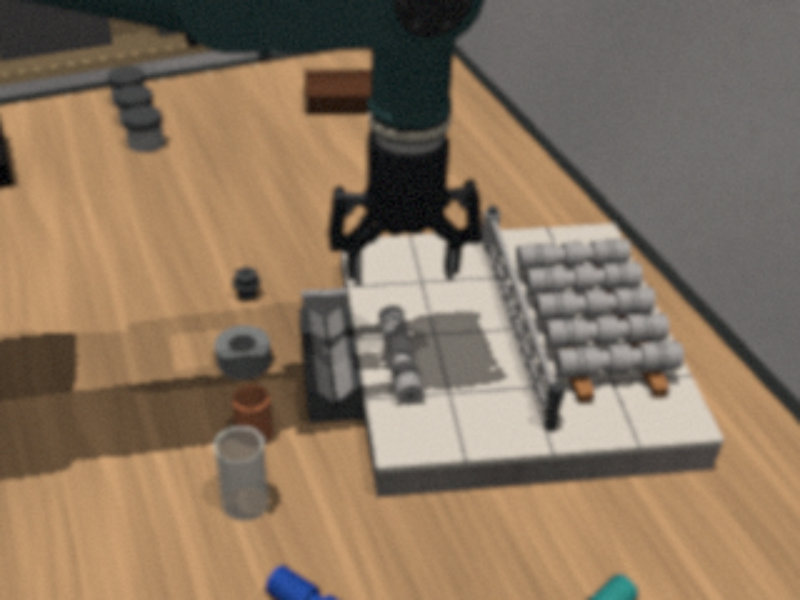

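The jaws straddle the spool at crop (400,350) with room on both sides. Descending with the gap narrowed to about 60 mm.

{"api": "send_rows", "payload": {"motion": [{"tx": 0.1, "ty": 0.2, "tz": 2.5, "rx": 0, "ry": 0, "rz": 0.005, "grip": 0.7}, {"tx": 0.1, "ty": 0.2, "tz": 5, "rx": 0, "ry": 0, "rz": 0.005, "grip": 0.7}, {"tx": 0.1, "ty": 0.2, "tz": 7.5, "rx": 0, "ry": 0, "rz": 0.005, "grip": 0.7}, {"tx": 0.1, "ty": 0.2, "tz": 9, "rx": 0, "ry": 0, "rz": 0.005, "grip": 0.7}, {"tx": 0.1, "ty": 0.2, "tz": 9.9, "rx": 0, "ry": 0, "rz": 0.005, "grip": 0.7}], "force": 20}}

```text
time_s: 3.22
ee_pos: [579.6, -29.6, 50.0]
orientation: [[0.972, -0.234, -0.0], [-0.234, -0.972, 0.0], [-0.0, -0.0, -1.0]]
contact_force: [-0.8, 0.5, 1.0]
gripper_width: 59.8
```

```bash
cat > look.py <<'E'
import sys,cv2,pickle
from rig import ctrl
k=sys.argv[1]
c=ctrl.capture('side'); pickle.dump(c,open(f'side{k}.pkl','wb'))
cv2.imwrite(f'pics/side{k}.png',cv2.resize(c['img'][120:270,250:450,::-1],(800,600),interpolation=cv2.INTER_CUBIC))
E
python3 look.py 2; python3 w.py 73 -39 48
```

```text
now loc [ 72.2 -37.7  49.1] F [-0.3  0.1 -0.1] w 59.8 t 3.275
shift cm [0.08 0.13 0.11] rot [-0.     0.002  0.002]
```

View pics/side2.png

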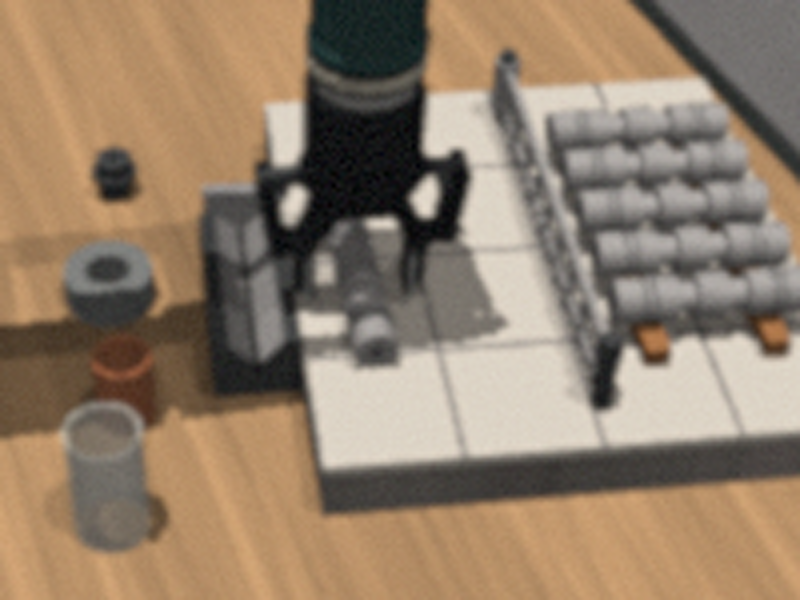

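Both fingers straddle the spool at crop (365,290) without touching. Now rolling it slowly along tool −x.

{"api": "send_rows", "payload": {"motion": [{"tx": -0.5, "ty": 0.1, "tz": 0.1, "rx": 0, "ry": 0, "rz": 0, "grip": 0.7}, {"tx": -1.0, "ty": 0.1, "tz": 0.1, "rx": 0, "ry": 0, "rz": 0, "grip": 0.7}, {"tx": -1.4, "ty": 0.1, "tz": 0.1, "rx": 0, "ry": 0, "rz": 0, "grip": 0.7}, {"tx": -1.8, "ty": 0.1, "tz": 0.1, "rx": 0, "ry": 0, "rz": 0, "grip": 0.7}, {"tx": -2.2, "ty": 0.1, "tz": 0.1, "rx": 0, "ry": 0, "rz": 0, "grip": 0.7}], "force": 20}}

```text
time_s: 3.9
ee_pos: [558.3, -26.4, 49.7]
orientation: [[0.972, -0.236, 0.001], [-0.236, -0.972, -0.0], [0.001, -0.0, -1.0]]
contact_force: [-0.1, 0.8, 0.8]
gripper_width: 60.0
```

```bash
python3 look.py 3; python3 w.py -6 -39 48
```

```text
now loc [ 50.4 -39.4  49.4] F [-0.3  0.4 -0.4] w 60.1 t 3.95
shift cm [-5.64 -0.05  0.14] rot [-0.     0.001  0.001]
```

View pics/side3.png

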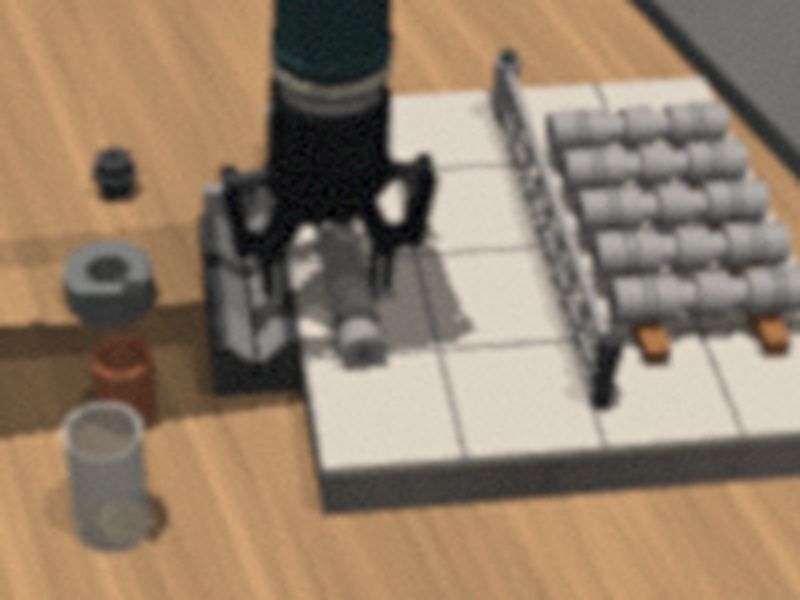

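The spool has started rolling (near end now at crop (360,345)) with the rear finger right behind it. Continuing.

{"api": "send_rows", "payload": {"motion": [{"tx": -0.4, "ty": 0, "tz": 0.1, "rx": 0, "ry": 0, "rz": 0, "grip": 0.7}, {"tx": -0.8, "ty": 0, "tz": 0.1, "rx": 0, "ry": 0, "rz": 0, "grip": 0.7}, {"tx": -1.2, "ty": 0, "tz": 0.1, "rx": 0, "ry": 0, "rz": 0, "grip": 0.7}, {"tx": -1.6, "ty": 0, "tz": 0.1, "rx": 0, "ry": 0, "rz": 0, "grip": 0.7}, {"tx": -2.0, "ty": 0, "tz": 0.1, "rx": 0, "ry": 0, "rz": 0, "grip": 0.7}], "force": 20}}

```text
time_s: 4.58
ee_pos: [538.6, -21.6, 48.3]
orientation: [[0.972, -0.236, 0.0], [-0.236, -0.972, 0.0], [0.0, -0.0, -1.0]]
contact_force: [0.8, -0.5, -0.1]
gripper_width: 59.7
```

```bash
python3 look.py 4; python3 w.py -6 -39 48
```

```text
now loc [ 30.3 -39.4  48.2] F [-0.3  0.   0.2] w 59.8 t 4.625
shift cm [-3.63 -0.04  0.03] rot [-0.     0.001  0.001]
```

View pics/side4.png

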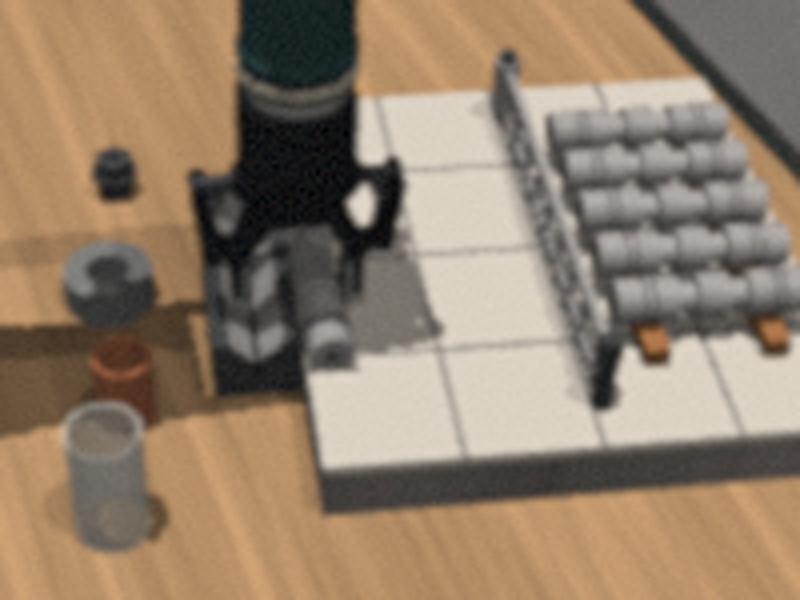

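The spool is at the tile edge (crop (320,290)) and still parallel to the groove. Continuing.

{"api": "send_rows", "payload": {"motion": [{"tx": -0.4, "ty": 0, "tz": 0, "rx": 0, "ry": 0, "rz": 0, "grip": 0.7}, {"tx": -0.8, "ty": 0, "tz": 0, "rx": 0, "ry": 0, "rz": 0, "grip": 0.7}, {"tx": -1.2, "ty": 0, "tz": 0, "rx": 0, "ry": 0, "rz": 0, "grip": 0.7}, {"tx": -1.6, "ty": 0, "tz": 0, "rx": 0, "ry": 0, "rz": 0, "grip": 0.7}, {"tx": -2.0, "ty": 0, "tz": 0, "rx": 0, "ry": 0, "rz": 0, "grip": 0.7}], "force": 20}}

```text
time_s: 5.25
ee_pos: [519.2, -16.9, 48.3]
orientation: [[0.972, -0.236, 0.0], [-0.236, -0.972, 0.0], [0.0, -0.0, -1.0]]
contact_force: [1.0, -0.5, 0.2]
gripper_width: 59.5
```

{"api": "send_rows", "payload": {"motion": [{"tx": -0.4, "ty": 0, "tz": 0, "rx": 0, "ry": 0, "rz": 0, "grip": 0.7}, {"tx": -0.8, "ty": 0, "tz": 0, "rx": 0, "ry": 0, "rz": 0, "grip": 0.7}, {"tx": -1.2, "ty": 0, "tz": 0, "rx": 0, "ry": 0, "rz": 0, "grip": 0.7}, {"tx": -1.4, "ty": 0, "tz": 0, "rx": 0, "ry": 0, "rz": 0, "grip": 0.7}], "force": 20}}

```text
time_s: 5.75
ee_pos: [505.4, -13.5, 48.1]
orientation: [[0.972, -0.236, -0.001], [-0.236, -0.972, 0.0], [-0.001, -0.0, -1.0]]
contact_force: [-0.2, -0.3, -0.1]
gripper_width: 60.1
```

```bash
python3 look.py 5; python3 w.py -6 -39 48
```

```text
now loc [ -3.4 -39.4  48.2] F [-0.1  0.4 -0.7] w 60.0 t 5.8
shift cm [-0.26 -0.04  0.02] rot [-0.     0.001  0.001]
```

View pics/side5.png

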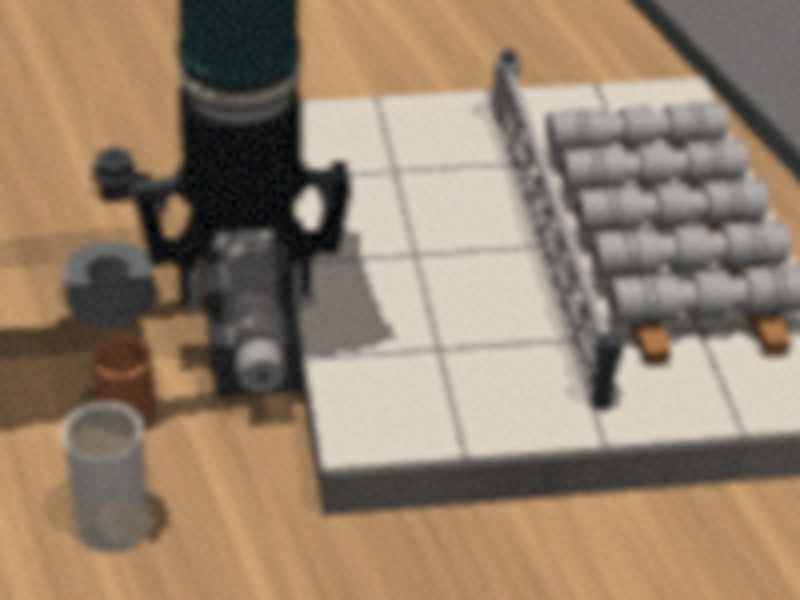

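The spool has dropped into the groove (crop (250,310)), with its near end overhanging the open end at (258,362). Raising straight up, then looking.

{"api": "send_rows", "payload": {"motion": [{"tx": 0.3, "ty": 0, "tz": -1, "rx": 0, "ry": 0, "rz": 0, "grip": 0.7}, {"tx": 0.3, "ty": 0, "tz": -3, "rx": 0, "ry": 0, "rz": 0, "grip": 0.7}, {"tx": 0.3, "ty": 0, "tz": -6, "rx": 0, "ry": 0, "rz": 0, "grip": 0.7}, {"tx": 0.3, "ty": 4, "tz": -7, "rx": 0, "ry": 0, "rz": 0, "grip": 0.4}, {"tx": 0.3, "ty": 9.8, "tz": -7, "rx": 0, "ry": 0, "rz": 0, "grip": 0}], "force": 20}}

```text
time_s: 6.42
ee_pos: [487.3, -110.2, 121.0]
orientation: [[0.973, -0.232, 0.005], [-0.232, -0.973, -0.001], [0.005, 0.0, -1.0]]
contact_force: [1.4, 0.1, 0.0]
gripper_width: 23.9
```

{"api": "send_rows", "payload": {"motion": [{"tx": 0, "ty": 0, "tz": 0, "rx": 0, "ry": 0, "rz": 0, "grip": 0}, {"tx": 0, "ty": 0, "tz": 0, "rx": 0, "ry": 0, "rz": 0, "grip": 0}, {"tx": 0, "ty": 0, "tz": 0, "rx": 0, "ry": 0, "rz": 0, "grip": 0}], "force": 20}}

```text
time_s: 6.8
ee_pos: [486.0, -108.6, 118.4]
orientation: [[0.972, -0.234, 0.0], [-0.234, -0.972, 0.0], [0.0, -0.001, -1.0]]
contact_force: [0.7, 0.6, -0.4]
gripper_width: 0.0
```

```bash
cat > sp.py <<'E'
import sys,cv2,pickle
from m import *
from w import *
k=sys.argv[1]
for n in ('side','top'):
    c=ctrl.capture(n); pickle.dump(c,open(f'{n}{k}.pkl','wb'))
    im=c['img'][120:270,250:450,::-1] if n=='side' else c['img'][130:280,200:400,::-1]
    cv2.imwrite(f'pics/{n}{k}.png',cv2.resize(im,(800,600),interpolation=cv2.INTER_CUBIC))
    P=pts(c,np.ones((400,640),bool)); L=np.array([loc(p) for p in P])
    m=(L[:,2]>50)&(L[:,2]<68)&(abs(L[:,0])<13)&(L[:,1]>-125)&(L[:,1]<63)
    q=L[m]; print(n,len(q),'y range',np.percentile(q[:,1],[0,1,99,100]).round(1),'x,z med',np.median(q[:,0]).round(1),np.percentile(q[:,2],[50,97]).round(1),'slope',np.polyfit(q[:,1],q[:,0],1).round(3))
go(0,-125,48)
E
python3 sp.py 6
```

```text
side 123 y range [-108.1 -107.7   11.1   15.4] x,z med -2.4 [58.1 62.9] slope [ 0.008 -0.807]
top 553 y range [-105.2 -103.8   23.7   24.9] x,z med -1.0 [60.8 65.2] slope [ 0.009 -0.469]
now loc [   0.2 -136.3  118.3] F [-0.8 -1.3  0.7] w 0.1 t 6.9
shift cm [-0.02 -1.13  7.03] rot [-0.     0.     0.003]
```

View pics/side6.png

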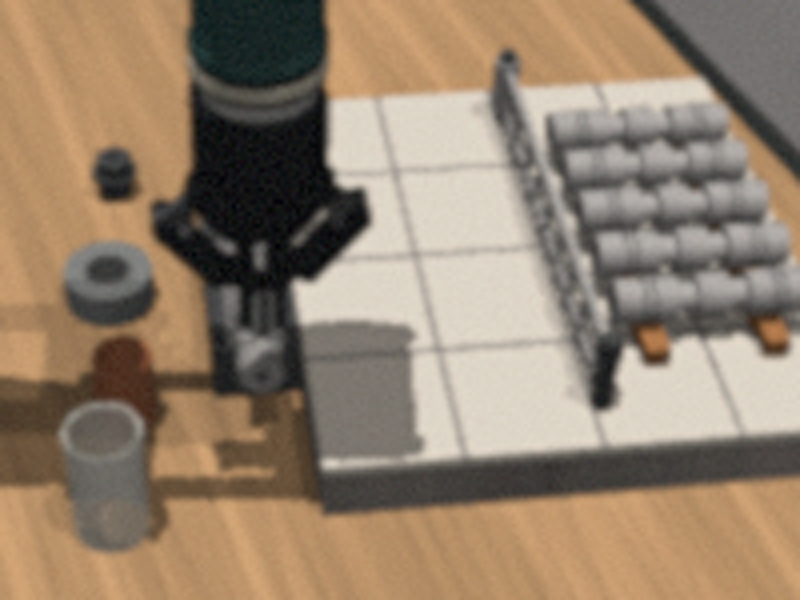

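View pics/top6.png

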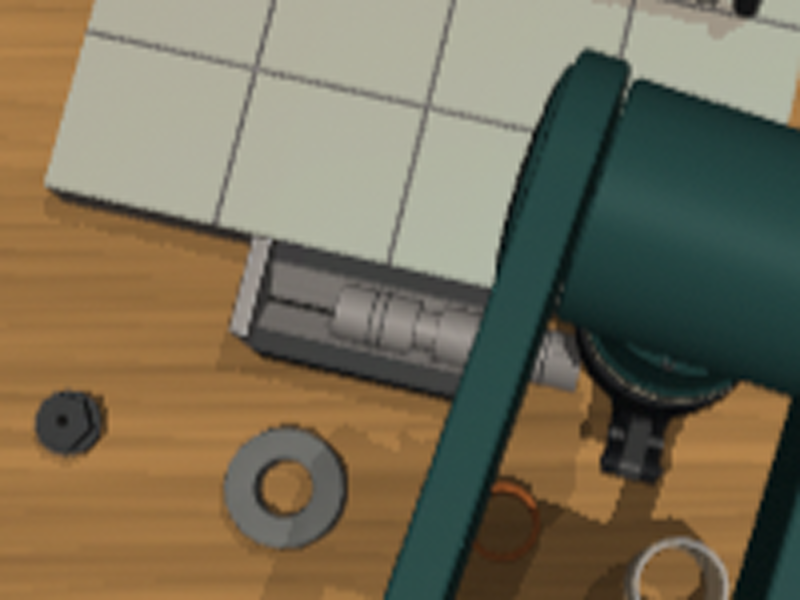

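The spool is seated in the V with y from −105 to +24, about 40 mm short of the stop, and every loose part is where it was. Descending behind its −y end with the fingers shut.

{"api": "send_rows", "payload": {"motion": [{"tx": 0, "ty": 0, "tz": 2, "rx": 0, "ry": 0, "rz": 0, "grip": 0}, {"tx": 0, "ty": 0, "tz": 4, "rx": 0, "ry": 0, "rz": 0, "grip": 0}, {"tx": 0, "ty": 0, "tz": 6, "rx": 0, "ry": 0, "rz": 0, "grip": 0}, {"tx": 0, "ty": 0, "tz": 7, "rx": 0, "ry": 0, "rz": 0, "grip": 0}, {"tx": 0, "ty": -0.3, "tz": 7, "rx": 0, "ry": 0, "rz": 0, "grip": 0}], "force": 20}}

```text
time_s: 7.52
ee_pos: [486.0, -106.0, 47.6]
orientation: [[0.972, -0.235, -0.002], [-0.235, -0.972, 0.001], [-0.002, -0.0, -1.0]]
contact_force: [0.2, -0.5, 0.2]
gripper_width: 0.1
```

```bash
python3 look.py 7; python3 w.py 0 -76 48
```

```text
now loc [   0.3 -133.6   48.4] F [0.7 0.2 0.5] w 0.2 t 7.575
shift cm [-0.02 -5.76  0.05] rot [-0.001  0.     0.002]
```

View pics/side7.png

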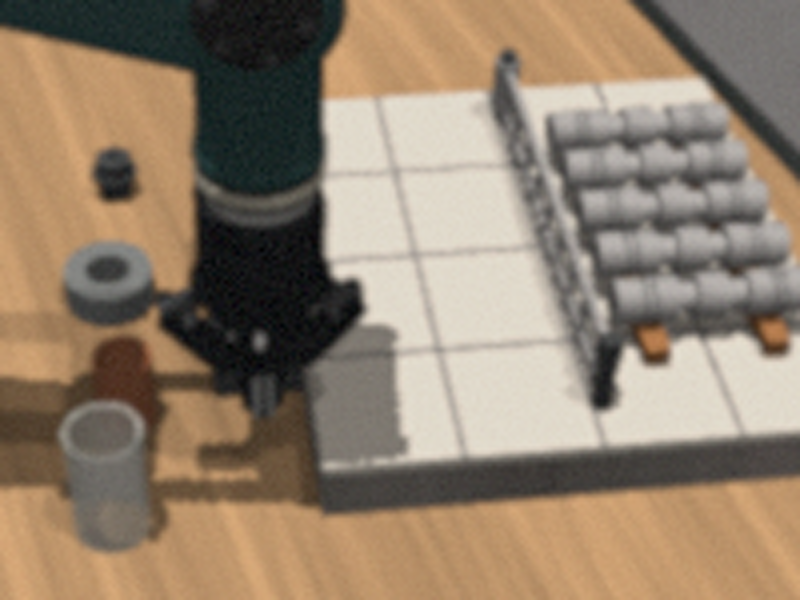

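The shut fingers stand behind the spool's end, clear of the sleeve. Now pushing along +y (tool −y).

{"api": "send_rows", "payload": {"motion": [{"tx": 0, "ty": -0.7, "tz": 0, "rx": 0, "ry": 0, "rz": 0, "grip": 0}, {"tx": 0, "ty": -1.3, "tz": 0, "rx": 0, "ry": 0, "rz": 0, "grip": 0}, {"tx": 0, "ty": -1.8, "tz": 0, "rx": 0, "ry": 0, "rz": 0, "grip": 0}, {"tx": 0, "ty": -2.2, "tz": 0, "rx": 0, "ry": 0, "rz": 0, "grip": 0}, {"tx": 0, "ty": -2.6, "tz": 0, "rx": 0, "ry": 0, "rz": 0, "grip": 0}], "force": 20}}

```text
time_s: 8.2
ee_pos: [492.5, -83.0, 48.9]
orientation: [[0.972, -0.236, -0.0], [-0.236, -0.972, -0.004], [0.001, 0.004, -1.0]]
contact_force: [-2.1, -5.0, 2.2]
gripper_width: 0.1
```

{"api": "send_rows", "payload": {"motion": [{"tx": 0, "ty": -0.4, "tz": 0, "rx": 0, "ry": 0, "rz": 0, "grip": 0}, {"tx": 0, "ty": -0.8, "tz": 0, "rx": 0, "ry": 0, "rz": 0, "grip": 0}, {"tx": 0, "ty": -1.2, "tz": 0, "rx": 0, "ry": 0, "rz": 0, "grip": 0}, {"tx": 0, "ty": -1.6, "tz": 0, "rx": 0, "ry": 0, "rz": 0, "grip": 0}], "force": 20}}

```text
time_s: 8.7
ee_pos: [496.2, -67.6, 49.0]
orientation: [[0.972, -0.236, -0.0], [-0.236, -0.972, -0.004], [0.001, 0.004, -1.0]]
contact_force: [-2.2, -5.8, 1.8]
gripper_width: 0.0
```

```bash
python3 sp.py 8;python3 w.py 0 -76 48
```

```text
side 53 y range [-107.3 -107.   -32.8  -32.6] x,z med 1.2 [60.6 66.8] slope [0.051 5.337]
top 303 y range [-57.6 -55.3  47.8  48.4] x,z med -3.5 [60.8 65.3] slope [ 0.084 -3.138]
now loc [  0.5 -93.6  49. ] F [-1.3 -4.   3.4] w 0.0 t 8.8
shift cm [-0.06  3.14  0.11] rot [ 0.003 -0.001  0.001]
now loc [  0.5 -93.6  49. ] F [-1.3 -4.   3.4] w 0.0 t 8.8
shift cm [-0.05 -1.76  0.09] rot [ 0.003 -0.001  0.001]
```

View pics/top8.png

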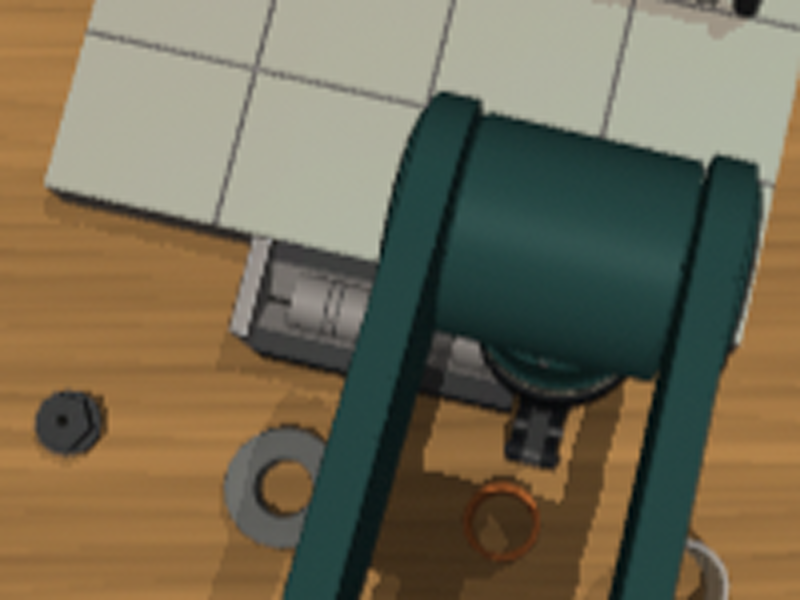

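View pics/side8.png

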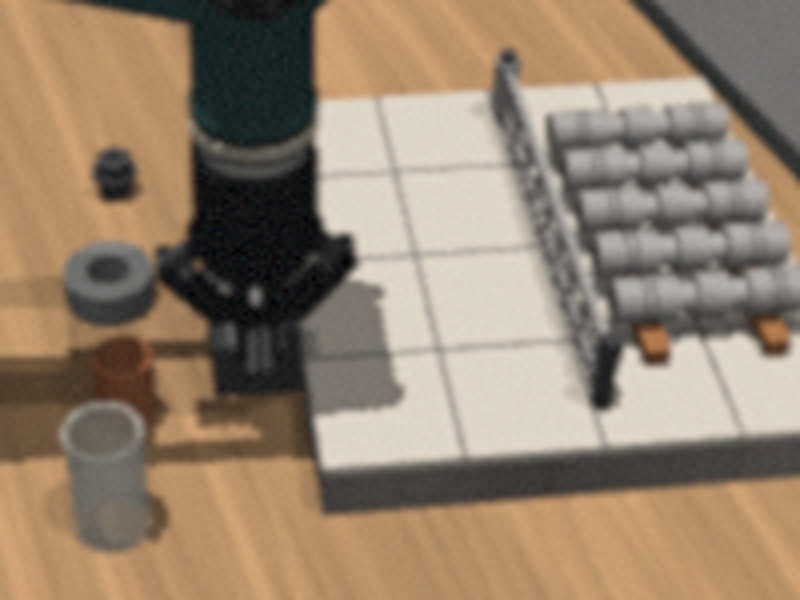

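The push takes about 5 N, inside the expected 4 to 9 N. The spool's +y end is near y 48, about 17 mm from the stop.

{"api": "send_rows", "payload": {"motion": [{"tx": 0, "ty": -0.4, "tz": 0, "rx": 0, "ry": 0, "rz": 0, "grip": 0}, {"tx": 0, "ty": -0.8, "tz": 0, "rx": 0, "ry": 0, "rz": 0, "grip": 0}, {"tx": 0, "ty": -1.1, "tz": 0, "rx": 0, "ry": 0, "rz": 0, "grip": 0}, {"tx": 0, "ty": -1.3, "tz": 0, "rx": 0, "ry": 0, "rz": 0, "grip": 0}, {"tx": 0, "ty": -1.4, "tz": 0, "rx": 0, "ry": 0, "rz": 0, "grip": 0}], "force": 20}}

```text
time_s: 9.43
ee_pos: [499.5, -54.0, 49.0]
orientation: [[0.972, -0.236, -0.0], [-0.236, -0.972, -0.004], [0.001, 0.004, -1.0]]
contact_force: [-1.9, -5.5, 2.4]
gripper_width: -0.1
```

{"api": "send_rows", "payload": {"motion": [{"tx": 0, "ty": -0.1, "tz": 0, "rx": 0, "ry": 0, "rz": 0, "grip": 0}, {"tx": 0, "ty": -0.2, "tz": 0, "rx": 0, "ry": 0, "rz": 0, "grip": 0}], "force": 20}}

```text
time_s: 9.68
ee_pos: [500.0, -52.1, 49.0]
orientation: [[0.972, -0.236, -0.0], [-0.236, -0.972, -0.004], [0.001, 0.004, -1.0]]
contact_force: [-1.3, -5.7, 1.7]
gripper_width: -0.1
```

{"api": "send_rows", "payload": {"motion": [{"tx": 0, "ty": -0.1, "tz": 0, "rx": 0, "ry": 0, "rz": 0, "grip": 0}, {"tx": 0, "ty": -0.1, "tz": 0, "rx": 0, "ry": 0, "rz": 0, "grip": 0}], "force": 20}}

```text
time_s: 9.93
ee_pos: [500.2, -51.0, 49.0]
orientation: [[0.972, -0.236, -0.0], [-0.236, -0.972, -0.004], [0.001, 0.004, -1.0]]
contact_force: [-1.4, -5.8, 2.4]
gripper_width: 0.1
```

{"api": "send_rows", "payload": {"motion": [{"tx": 0, "ty": -0.05, "tz": 0, "rx": 0, "ry": 0, "rz": 0, "grip": 0}, {"tx": 0, "ty": -0.1, "tz": 0, "rx": 0, "ry": 0, "rz": 0, "grip": 0}], "force": 20}}

```text
time_s: 10.18
ee_pos: [500.4, -50.2, 49.0]
orientation: [[0.972, -0.236, -0.0], [-0.236, -0.972, -0.004], [0.001, 0.004, -1.0]]
contact_force: [-2.2, -5.8, 2.9]
gripper_width: -0.2
```

{"api": "send_rows", "payload": {"motion": [{"tx": 0, "ty": -0.05, "tz": 0, "rx": 0, "ry": 0, "rz": 0, "grip": 0}, {"tx": 0, "ty": -0.1, "tz": 0, "rx": 0, "ry": 0, "rz": 0, "grip": 0}], "force": 20}}

```text
time_s: 10.42
ee_pos: [500.4, -50.2, 49.0]
orientation: [[0.972, -0.236, -0.001], [-0.236, -0.972, -0.006], [0.001, 0.006, -1.0]]
contact_force: [-2.5, -9.1, 3.8]
gripper_width: -0.0
```

The force rose to 9 N and the tool stopped moving, which suggests the stop. One more small push to confirm.

{"api": "send_rows", "payload": {"motion": [{"tx": 0, "ty": -0.1, "tz": 0, "rx": 0, "ry": 0, "rz": 0, "grip": 0}, {"tx": 0, "ty": -0.1, "tz": 0, "rx": 0, "ry": 0, "rz": 0, "grip": 0}], "force": 20}}

```text
time_s: 10.68
ee_pos: [500.4, -50.1, 49.0]
orientation: [[0.972, -0.236, -0.001], [-0.236, -0.972, -0.008], [0.001, 0.008, -1.0]]
contact_force: [-3.5, -11.2, 3.0]
gripper_width: 0.4
```

Confirmed: 12 N with no motion. Backing off and clearing the view.

{"api": "send_rows", "payload": {"motion": [{"tx": 0, "ty": 0.7, "tz": 0, "rx": 0, "ry": 0, "rz": 0, "grip": 0}, {"tx": 0, "ty": 3, "tz": 0, "rx": 0, "ry": 0, "rz": 0, "grip": 0}, {"tx": 0, "ty": 4, "tz": -4, "rx": 0, "ry": 0, "rz": 0, "grip": 0}, {"tx": 0, "ty": 4, "tz": -9, "rx": 0, "ry": 0, "rz": 0, "grip": 0}, {"tx": 0, "ty": 7, "tz": -13, "rx": 0, "ry": 0, "rz": 0, "grip": 0}], "force": 20}}

```text
time_s: 11.3
ee_pos: [485.1, -113.2, 180.3]
orientation: [[0.973, -0.233, 0.002], [-0.233, -0.973, 0.002], [0.002, -0.002, -1.0]]
contact_force: [0.5, -0.0, -0.2]
gripper_width: -0.0
```

{"api": "send_rows", "payload": {"motion": [{"tx": 0, "ty": 5, "tz": 0, "rx": 0, "ry": 0, "rz": 0, "grip": 0}, {"tx": 0, "ty": 10, "tz": 0, "rx": 0, "ry": 0, "rz": 0, "grip": 0}, {"tx": 0, "ty": 15, "tz": 0, "rx": 0, "ry": 0, "rz": 0, "grip": 0}, {"tx": 0, "ty": 19, "tz": 0, "rx": 0, "ry": 0, "rz": 0, "grip": 0}, {"tx": 0, "ty": 19, "tz": 0, "rx": 0, "ry": 0, "rz": 0, "grip": 0}], "force": 20}}

```text
time_s: 11.92
ee_pos: [439.1, -300.9, 177.8]
orientation: [[0.971, -0.239, 0.0], [-0.239, -0.971, 0.001], [-0.0, -0.001, -1.0]]
contact_force: [0.0, 0.4, -0.2]
gripper_width: 0.0
```

```bash
python3 sp.py 9
python3 - <<'E'
from m import *
from rig import ctrl
for n in ('top','side'):
    a=pickle.load(open(n+'0.pkl','rb'));b=pickle.load(open(n+'9.pkl','rb'))
    for k in ['gate','ring_lap','sleeve','plug','guard_tube']:
        for d in ctrl.silhouettes(k,n)[:1]:
            p=pts(b,d['pixels']);print(n,k,round(d['conf'],2),d['extent'],p.mean(0).round(0))
E
```

```text
Traceback (most recent call last):
  File "sp.py", line 11, in <module>
    q=L[m]; print(n,len(q),'y range',np.percentile(q[:,1],[0,1,99,100]).round(1),'x,z med',np.median(q[:,0]).round(1),np.percentile(q[:,2],[50,97]).round(1),'slope',np.polyfit(q[:,1],q[:,0],1).round(3))
                                     ~~~~~~~~~~~~~^^^^^^^^^^^^^^^^^^^^^
IndexError: index -1 is out of bounds for axis 0 with size 0
Traceback (most recent call last):
FileNotFoundError: [Errno 2] No such file or directory: 'top9.pkl'
```

View pics/side9.png

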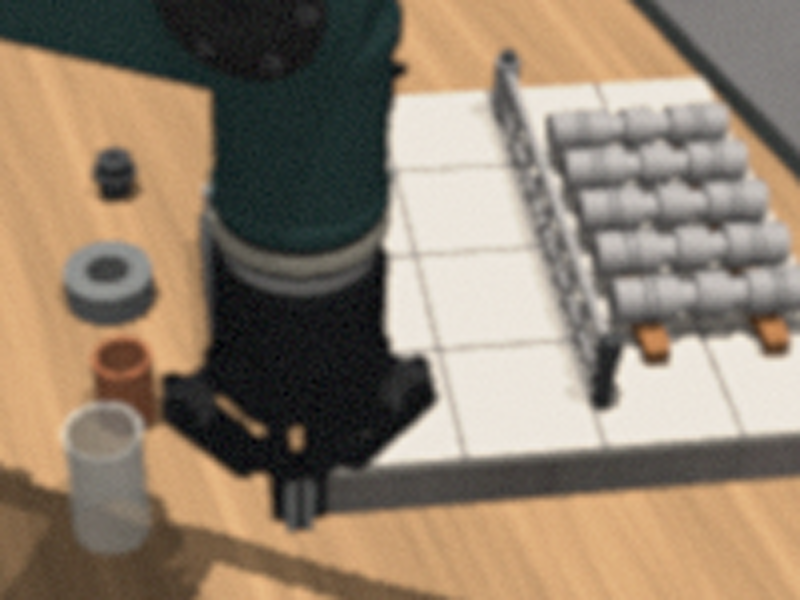

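The gripper hides the groove from the side camera, so I'm moving farther up and back toward the base.

{"api": "send_rows", "payload": {"motion": [{"tx": -2, "ty": 3, "tz": -4, "rx": 0, "ry": 0, "rz": 0, "grip": 0}, {"tx": -5, "ty": 6, "tz": -6, "rx": 0, "ry": 0, "rz": 0, "grip": 0}, {"tx": -9, "ty": 9, "tz": -8, "rx": 0, "ry": 0, "rz": 0, "grip": 0}, {"tx": -12, "ty": 12, "tz": -10, "rx": 0, "ry": 0, "rz": 0, "grip": 0}, {"tx": -12, "ty": 12, "tz": -10, "rx": 0, "ry": 0, "rz": 0, "grip": 0}], "force": 20}}

```text
time_s: 12.6
ee_pos: [294.4, -387.9, 280.5]
orientation: [[0.971, -0.238, 0.003], [-0.238, -0.971, -0.003], [0.004, 0.002, -1.0]]
contact_force: [1.0, 0.4, 0.7]
gripper_width: 0.0
```

```bash
sed -i 's/    q=L\[m\]; print/    q=L[m]\n    if len(q)>20: print/' sp.py; python3 sp.py 10
python3 - <<'E'
from m import *
from rig import ctrl
for n in ('top','side'):
    b=pickle.load(open(n+'10.pkl','rb'))
    for k in ['gate','ring_lap','sleeve','plug','guard_tube']:
        for d in ctrl.silhouettes(k,n)[:1]:
            p=pts(b,d['pixels']);print(n,k,round(d['conf'],2),d['extent'],p.mean(0).round(0))
E
```

```text
side 312 y range [-68.7 -66.   61.2  62.8] x,z med -0.3 [59.2 63.5] slope [-0.002 -0.118]
top 734 y range [-64.3 -63.4  61.7  62.6] x,z med -0.8 [60.7 65.1] slope [ 0.002 -0.691]
now loc [-118.8 -451.4  278.1] F [-0.1 -0.1  0.2] w 0.2 t 12.7
shift cm [ 11.93 -32.58  23.07] rot [-0.001 -0.001  0.002]
top gate 0.91 [239.9, 93.0, 380.1, 128.4] [727.  -8.  72.]
top ring_lap 0.86 [256.9, 238.5, 287.1, 269.6] [432.  79.  27.]
top sleeve 0.66 [214.7, 28.3, 416.5, 232.4] [700. -17.  52.]
top plug 0.62 [208.7, 226.2, 223.2, 243.3] [468. 194.  30.]
side gate 0.65 [371.8, 134.6, 402.6, 210.8] [725. -14.  73.]
side ring_lap 0.8 [264.2, 179.5, 286.9, 199.5] [433.  66.  24.]
side sleeve 0.68 [269.4, 203.8, 288.5, 223.6] [413. -48.  51.]
side plug 0.59 [272.1, 155.7, 283.8, 170.8] [465. 190.  21.]
```

View pics/top10.png

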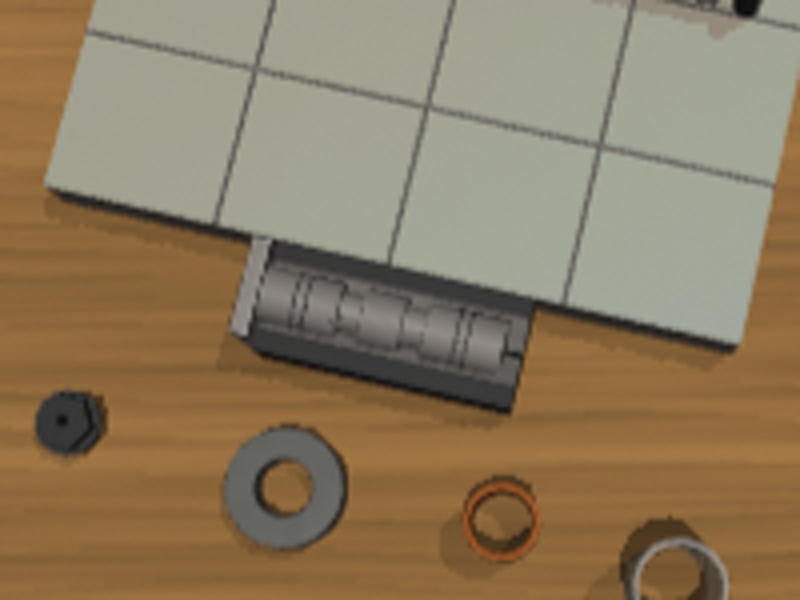

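View pics/side10.png

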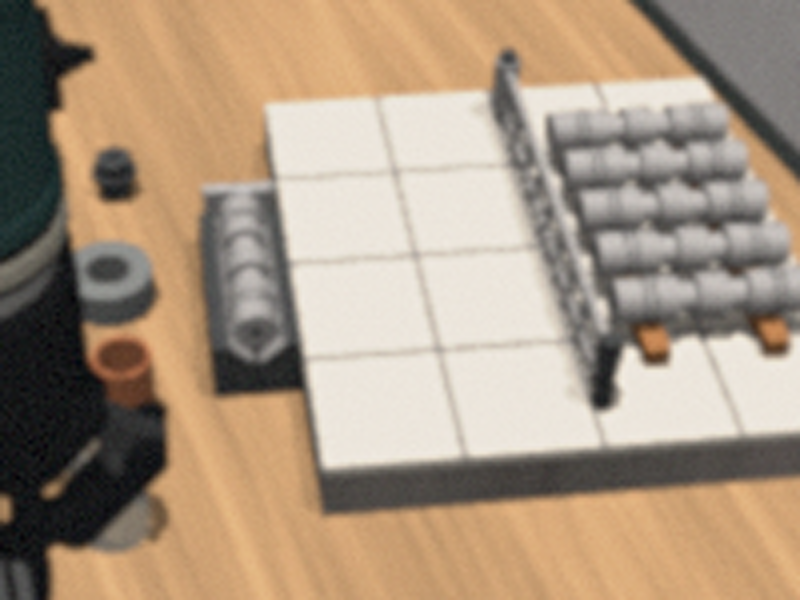

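In both views the spool lies level in the V with no visible gap at the stop plate (top view crop (262,290)). Its −y end is at y about −64, and −65 is expected. The gate and all four parts are where they started. Handing in.

```bash
python3 -c "
from rig import ctrl
print(ctrl.hand_in())"
```

```text
the job is handed in; nothing more can be done
None
```

The spool is down in the V-block with its end against the stop, and the job was handed in at about 13 s (limit 51 s).

**What I did:** I straddled the spool loosely with the open fingers and rolled it slowly over the tiles and off the front edge into the V. I then pushed it about 40 mm along the groove with the shut fingers.

**Checks that agreed:**
- **Push force:** it stayed near 6 N along the groove, then rose to about 12 N with no further movement, which is the stop. That is also the highest wrist force I read.
- **Seating:** in the last pictures the spool is parallel to the groove. Its top is at 63–65 mm (63 expected) and its free end at y = −64 to −66 mm from v_seat (−65 expected). No gap shows at the stop.
- **Surroundings:** the gate is still shut, and the ring lap, sleeve, plug and guard tube are where they started. The robot was clear of everything at hand-in.

**Checks that failed or disagreed:**
- **Sleeve:** the network misread the sleeve in the last top picture. I confirmed it by eye there and by the side view.
- **Guard tube:** the network did not report it at all in the last pictures. I checked it only by eye, in the last top picture.
- **Stop end:** the spool's stop-side end could not be measured by depth, because my measuring window was cut off at the stop. I relied on the force, the free end and the picture instead.

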